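# Dial the code and open the medicine case

### The job

Open the locked grey medicine case on the clinic desk. First roll its three thumbwheels to the code 4-2-5, reading left to right as seen from the robot, so that each digit (a number of dots) faces straight up in line with the white marks; only then lift the lid by its handle and leave it standing wide open, code still set. Do not disturb the other things on the desk.

Things in the scene. Friction and masses are not known exactly. Their poses are not given: they have to be found in the camera images.
- case: Grey metal medicine case, fixed, 260 (x) by 270 (y) by 80 mm high. Origin: centre of its underside; x points away from the robot to the lid's hinge, y to the robot's left. Near part (x -130 to -30 mm): flat deck, 80 mm high, with three thumbwheels in a row at x = -85 mm, y = +46, 0, -46 mm; white marks between them show the reading line under their tops. Far part: compartment under the lid.
- wheel_left (a joint): Angle (rad) of the left thumbwheel (case y = +46 mm), a white drum 52 mm across, 24 mm wide, axle along the case's y. Digits 1 to 6 are groups of 1 to 6 black dots every 60 degrees round its rim. Digit d faces straight up, and so is set, at (d-1)*1.0472. Grows as the top is rolled along the case's +x (away from the robot), 26 mm at the rim per rad. Stops at -0.3 and 5.54: no way round from 6 to 1.
- wheel_middle (a joint): Angle (rad) of the middle thumbwheel (case y = 0 mm), a white drum 52 mm across, 24 mm wide, axle along the case's y. Digits 1 to 6 are groups of 1 to 6 black dots every 60 degrees round its rim. Digit d faces straight up, and so is set, at (d-1)*1.0472. Grows as the top is rolled along the case's +x (away from the robot), 26 mm at the rim per rad. Stops at -0.3 and 5.54: no way round from 6 to 1.
- wheel_right (a joint): Angle (rad) of the right thumbwheel (case y = -46 mm), a white drum 52 mm across, 24 mm wide, axle along the case's y. Digits 1 to 6 are groups of 1 to 6 black dots every 60 degrees round its rim. Digit d faces straight up, and so is set, at (d-1)*1.0472. Grows as the top is rolled along the case's +x (away from the robot), 26 mm at the rim per rad. Stops at -0.3 and 5.54: no way round from 6 to 1.
- top_left (a point): Fixed point at the very top of the left wheel's rim when not pressed, 98 mm above the table, 18 mm above the deck. The wheel is sprung: pushed down it gives at 2.5 N and sinks up to 8 mm (0.6 N per mm more), rising again when let go. A fingertip pressing it 4 to 5 mm and dragging along the case's x turns it. Friction 0.8 N at the rim, no clicks: it stays where it is left.
- top_middle (a point): Fixed point at the very top of the middle wheel's rim when not pressed, 98 mm above the table, 18 mm above the deck. The wheel is sprung: pushed down it gives at 2.5 N and sinks up to 8 mm (0.6 N per mm more), rising again when let go. A fingertip pressing it 4 to 5 mm and dragging along the case's x turns it. Friction 0.8 N at the rim, no clicks: it stays where it is left.
- top_right (a point): Fixed point at the very top of the right wheel's rim when not pressed, 98 mm above the table, 18 mm above the deck. The wheel is sprung: pushed down it gives at 2.5 N and sinks up to 8 mm (0.6 N per mm more), rising again when let go. A fingertip pressing it 4 to 5 mm and dragging along the case's x turns it. Friction 0.8 N at the rim, no clicks: it stays where it is left.
- lid (a joint): Opening angle (rad) of the lid, 0 shut and level, growing as its near edge rises; end stop at 1.75. Grey plate 160 mm (x) by 270 mm (y), 6 mm thick, 0.25 kg, hinged on the case's far rim. Its stiff hinge holds it wherever it is left; lifting at the handle takes about 4 N. Wide open means above 0.95 rad.
- lid_handle (a point): Middle of the bar of the lid's steel handle; moves with the lid. Round bar 12 mm thick, 44 mm long, along the case's y, centre 30 mm above the lid's upper face, 20 mm in from its near edge, 140 mm from the hinge line, on two thin posts. Can be pinched from above across its flat ends (44 mm apart), then turning between the pads as the lid swings, or across its thickness.
- lid_hinge (a point): Point on the lid's hinge axis, in the middle of its length: case x = +130 mm, y = 0, 80 mm above the table. The axis runs along the case's y.
- spray: Bystander, leave alone: white spray bottle, 58 mm across, 182 mm tall; origin at the centre of its underside.
- stapler: Bystander, leave alone: black stapler, 130 x 34 x 44 mm, along its x; origin at the centre of its underside.
- pen_cup: Bystander, leave alone: black pen cup, 76 mm across, 90 mm tall, pens to 160 mm; origin at the centre of its underside.
- tape_roll: Bystander, leave alone: roll of clear tape lying flat, 76 mm across, 24 mm high; origin at the centre of its underside.
- sanitiser: Bystander, leave alone: clear bottle, 44 mm across, 110 mm tall; origin at the centre of its underside.
- pill_jar: Bystander, leave alone: white jar, 48 mm across, 60 mm tall; origin at the centre of its underside.
- mouse: Bystander, leave alone: black computer mouse, 105 x 60 x 22 mm; origin at the centre of its underside.

How it is judged:
By the outcome, as a careful person would: the job done as asked, in the order asked, and still so for the second after the job is handed in, with the robot touching nothing.
It also fails if it takes over 59 s, if anything falls off the work surface, if the arm or the gripper's body presses on something with over 40 N, if the wrist force passes 120 N, or if a joint passes its speed limit or range.

### The arm

A 7-joint arm with a two-finger parallel gripper is mounted at the origin on the work surface. World frame = base frame: x ahead of the robot, y to its left, z up, the work surface at z = 0. Lengths are in m, angles in rad, forces in N, time in s.
With the tool pointing down it reaches from about 0.4 to 0.85 m from the base axis. Payload 10.4 kg.
Tool frame: the origin (TCP) lies midway between the tips of the shut fingers; the grasp point (between the pads) lies 19 mm behind it (manip.pinch_z is the distance from the TCP to the grasp point, in m); y points along the fingers, x is the direction in which the jaws open and shut, and the axes are right-handed (so a half turn about y gives the same grasp; the last joint's range is limited). The gripper opens to 85 mm and grips with 20 to 120 N. Pads are 22 mm wide; open, the fingers measure 114 mm over their backs; the gripper's body (76 mm by 85 mm) begins 54 mm behind the grasp point. The pads swing forward as they close: fully open they stand 13 mm farther back than shut.
Start: joints at [-1.224, 0.332, -0.065, 1.46, 0.022, 1.35, -0.088], TCP at [0.226, 0.583, 0.231] pointing down, gripper open.
Joint ranges: [-2.6, 2.6], [-0.5, 2.12], [-1.47, 1.34], [0.16, 2.42], [-1.27, 4.41], [0.06, 2.06], [-2.6, 2.6]. Speed limits (rad/s): [2.22, 2.22, 2.79, 2.79, 3.14, 3.14, 3.14].

### API

Orientations are given as a unit quaternion [x, y, z, w].
In Python, from workcell import manip gives the robot as it stands.
- The arm moves only by the shell command python3 -m pendant 'ROWS' [OPENING] [FORCE]. ROWS is a JSON object of lists of equal length, an entry for each row: "offset": the shift along the tool's x, y, z scaled (see below), a list of three; "turn": the turn, a rotation vector about the tool's x, y, z scaled (see below), a list of three. A call has 1 to 12 rows; each row is the pose to reach, as a shift and turn from the pose measured when the call began, along the tool's axes at that moment; what a row does not reach only later rows make up. The controller multiplies each number of a shift by 200 mm and each number of a turn by 45 degrees. A row lasts 1/8 s, in which the tool goes at most 62.5 mm and 10.7 degrees, less where a joint would pass 70% of its speed; a pose out of reach is approached as far as the arm can. A call with a number of a shift or a turn outside -1 to 1 is refused whole. A call with a gripper value outside its range is refused whole. OPENING is the opening in per cent of the stroke, from 0 (shut) to 100 (fully open), set as the call begins (- or left out, the last holds). The fingers move at their own pace and stop on an object; FORCE is the grip in N (left out, the last holds). Time passes only in rows, so rows that repeat a pose let the fingers close. It gives the time, the measured TCP pose, the force and the opening at its end, in the units of the state.
- manip.get_obs(): the state, without advancing time (a new reading comes with each control period).
- manip.camera(name): name is "scene" or "top" or "wrist"; returns (picture, depth): 400x640x3 uint8, red, green, blue; 400x640 float32, m along the optical axis (not along the pixel's ray), 0 where there is no reading.
- manip.camera_model(name): a dict with "intrinsics" (3x3 intrinsics, pixels), "k1" (the pictures are not rectified: a ray, as slopes to the right and down, at radius r is drawn at 1 + k1 r^2 times it, then the intrinsics apply), "R" (3x3) and "t" (3): a world point X has camera coordinates R X + t; the wrist camera has in their place "tool_from_camera" (4x4, takes a point from camera to tool coordinates, whose origin is the TCP and whose axes are the tool frame's). Camera axes: x right, y down, z forward; pixel columns grow to the right and rows downward; lengths in m; the calibration is good to about 2 mm. A picture is of the moment at which its call begins: read the wrist's pose just before it. camera_model takes no time and is no camera call.
- manip.hand_in(): hands the job in, once; it reports no verdict.
The state is a dict: "clock": time; "joint_pos": joint angles; "joint_velocities": joint speeds; "tau": joint torques, N m; "position": TCP position; "ee_rot": TCP orientation; "ft_force": force on the tool from outside, world axes, zero at the start; "torque": the same for the moment, N m; "grip_width": opening from 0.0 (shut) to 1.0 (fully open).
Only numpy, scipy, OpenCV 4.12 (cv2) and the standard library are available. Lean on these libraries where they do the work, as an engineer would, in place of code of your own. Each camera call takes 0.05 s, during which the arm holds its last target. There are 200 camera calls.

## Working session

There is one attempt and no reset: what is moved stays moved. The work goes in short steps, Python scripts to look and compute and a shell command to move; the robot and the scene stay as the last step left them, time stands still between calls to the robot, and variables do not carry over. Pictures are saved under pics/ and viewed, about 8 in all and at most 12, crops included, and the job is handed in when it is done.

```bash
ls; mkdir -p pics; cat > h.py <<'E'
import numpy as np, cv2
from workcell import manip
from scipy.spatial.transform import Rotation as R
def pose():
    o=manip.get_obs(); return np.array(o["position"]),R.from_quat(o["ee_rot"])
def cam(name):
    m=manip.camera_model(name); K=np.array(m["intrinsics"]); k1=m["k1"]
    if name=="wrist":
        p,r=pose(); T=np.array(m["tool_from_camera"]); Rc=r.as_matrix()@T[:3,:3]; c=p+r.as_matrix()@T[:3,3]
    else: Rw=np.array(m["R"]); Rc=Rw.T; c=-Rc@np.array(m["t"])
    return K,k1,Rc,c
def ray(C,uv):
    K,k1,Rc,c=C; d=np.linalg.solve(K,[uv[0],uv[1],1])[:2]; s=d.copy()
    for _ in range(20): s=d/(1+k1*(s@s))
    return Rc@np.array([s[0],s[1],1]),c
def onz(C,uv,z):
    d,c=ray(C,uv); return c+d*(z-c[2])/d[2]
def at(C,uv,D): 
    d,c=ray(C,uv); return c+d*D[int(uv[1]),int(uv[0])]
def proj(C,X):
    K,k1,Rc,c=C; q=Rc.T@(np.array(X)-c); s=q[:2]/q[2]; s=s*(1+k1*(s@s)); return (K@[s[0],s[1],1])[:2]
def save(n,img,crop=None,f=1):
    if crop: x0,y0,x1,y1=crop; img=img[y0:y1,x0:x1]
    cv2.imwrite(f"pics/{n}.png",cv2.cvtColor(cv2.resize(img,None,fx=f,fy=f,interpolation=cv2.INTER_CUBIC),cv2.COLOR_RGB2BGR))
E
python3 - <<'E'
from h import *
a,d=manip.camera("top"); b,e=manip.camera("scene")
np.savez("v0.npz",a=a,d=d,b=b,e=e)
import cv2
save("top0",a,None,1.25); save("scene0",b,None,1.25)
for n in("top","scene"):
    C=cam(n); print(n,C[3],C[2][:,2],C[1])
print(manip.get_obs(),manip.pinch_z)
E
```

```text
pics
top [ 0.41979641 -0.02288775  1.56930699] [ 0.04564372  0.01433885 -0.99885487] -0.09028198752109064
scene [1.04947634 0.17351535 0.95362185] [-0.52637345 -0.19897102 -0.82664474] -0.0358945530956683
{'clock': 0.1, 'joint_pos': array([-1.22361816,  0.33282681, -0.06468567,  1.46087023,  0.02157126,
        1.34990529, -0.08851427]), 'joint_velocities': array([-6.89409412e-04, -3.03303774e-03,  9.87422962e-05, -3.02041454e-03,
       -9.24216184e-04,  9.98283184e-04,  8.60075321e-04]), 'tau': array([ 1.83646857e-04, -6.26738477e+01,  4.84714773e-02, -3.92435467e+01,
        1.63130328e-02,  6.87653126e-03,  1.88488542e-06]), 'position': array([0.22575813, 0.58243199, 0.23057797]), 'ee_rot': array([ 0.5836733 ,  0.39917886, -0.39993157, -0.58312645]), 'ft_force': array([-0.23441002, -0.75983811,  0.22776939]), 'torque': array([ 0.04709832, -0.02100982, -0.01337879]), 'grip_width': 0.9996047759162283} 0.0187
```

View pics/top0.png

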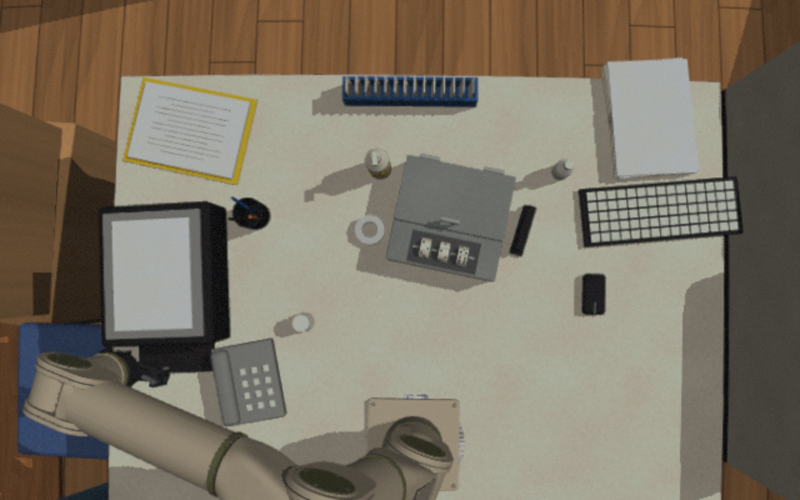

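View pics/scene0.png

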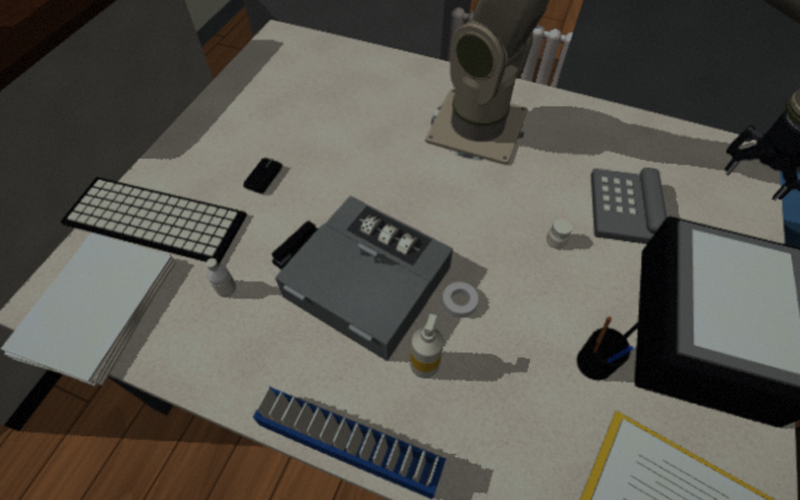

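```bash
python3 -c "
from h import *
p,r=pose();print(r.as_matrix().round(3));print(np.array(manip.camera_model('wrist')['tool_from_camera']).round(3),manip.camera_model('wrist')['intrinsics'])"
```

```text
[[ 0.361 -0.    -0.932]
 [ 0.932 -0.001  0.361]
 [-0.001 -1.    -0.   ]]
[[ 1.    -0.001 -0.    -0.001]
 [-0.    -0.272  0.962 -0.144]
 [-0.001 -0.962 -0.272  0.07 ]
 [ 0.     0.     0.     1.   ]] [[293.18429018   0.         318.04186481]
 [  0.         293.18429018 196.81885735]
 [  0.           0.           1.        ]]
```

```bash
python3 - <<'E'
from h import *
z=np.load("v0.npz")
A=cv2.resize(z['a'][115:230,300:420],None,fx=5,fy=5,interpolation=cv2.INTER_CUBIC)
save("topc",A)
B=z['b'][150:220,270:350]; save("scc",B,None,8)
C=cam("top")
for n,uv in dict(nl=(387,260),nr=(495,280),fr=(515,175),fl=(405,157),wl=(425,248),wm=(444,252),wr=(463,256)).items():
    uv=np.array(uv)/1.25; print(n,onz(C,uv,0.08).round(4),at(C,uv,z['d']).round(4))
E
```

```text
nl [0.4631 0.0677 0.08  ] [0.4653 0.0724 0.0023]
nr [ 0.4181 -0.194   0.08  ] [ 0.418  -0.203   0.0023]
fr [ 0.6744 -0.2412  0.08  ] [ 0.6875 -0.2525  0.0033]
fl [0.7154 0.0277 0.08  ] [ 0.7327  0.0307 -0.0071]
wl [ 0.4933 -0.0239  0.08  ] [ 0.4922 -0.0239  0.1033]
wm [ 0.4842 -0.07    0.08  ] [ 0.4835 -0.0695  0.0955]
wr [ 0.4751 -0.1161  0.08  ] [ 0.4745 -0.115   0.0973]
```

View pics/topc.png

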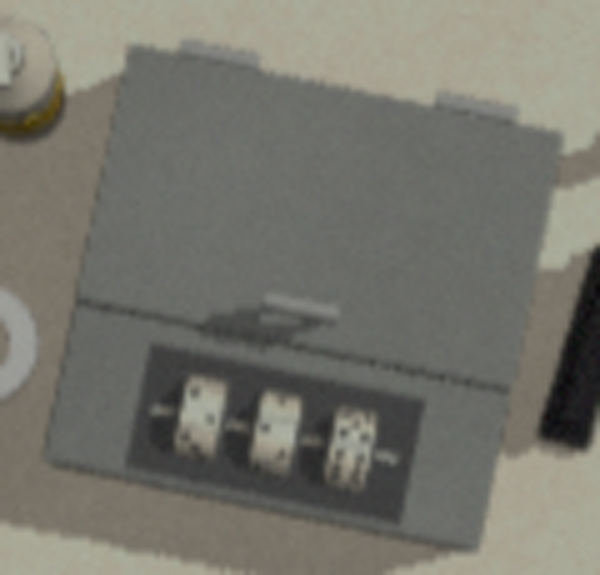

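View pics/scc.png

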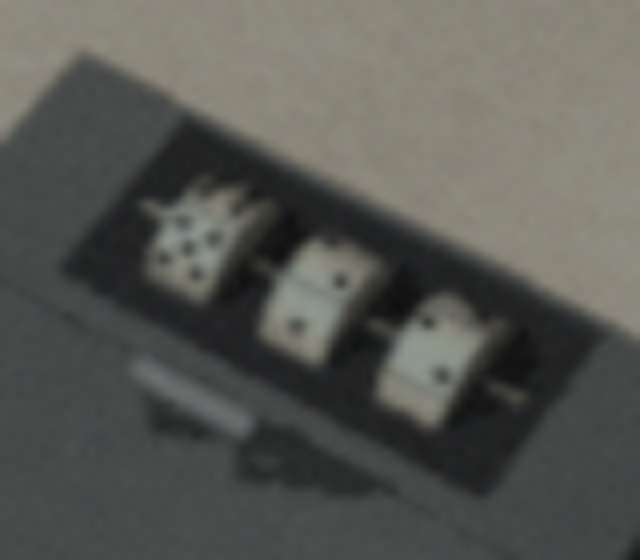

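```bash
python3 -m pendant '{"offset":[[-0.3,-0.1,-0.12],[-0.6,-0.15,-0.24],[-0.93,-0.15,-0.36],[-0.93,-0.15,-0.36]],"turn":[[0,0,0],[0,0,0],[0,0,0],[0,0,0]]}' 0 40; python3 -m pendant '{"offset":[[-0.18,0.02,-0.25],[-0.36,0.05,-0.5],[-0.53,0.07,-0.755],[-0.53,0.07,-0.755]],"turn":[[0,0,0],[0,0,0],[0,0,0],[0,0,0]]}'; python3 -m pendant '{"offset":[[-0.18,0.02,-0.25],[-0.36,0.05,-0.5],[-0.53,0.07,-0.755],[-0.53,0.07,-0.755]],"turn":[[0,0,0],[0,-0.1,0],[0,-0.24,0],[0,-0.24,0]]}'
python3 - <<'E'
from h import *
from scipy.optimize import least_squares
C=cam("top")
pix=dict(nl=(47,465),nr=(475,550),wl=(200,417),wm=(277,431),wr=(351,447),fl=(128,45),fr=(562,132))
case=dict(nl=(-.13,.135,.08),nr=(-.13,-.135,.08),wl=(-.085,.046,.094),wm=(-.085,0,.094),wr=(-.085,-.046,.094),fl=(.13,.135,.083),fr=(.13,-.135,.083))
def f(q):
    r=R.from_euler('z',q[2]).as_matrix(); o=[]
    for k in pix: o+=list(proj(C,r@np.array(case[k])+[q[0],q[1],0])-(np.array(pix[k])/5+[300-.4,115-.4]))
    return o
s=least_squares(f,[.57,-.08,-.18]); print(s.x,np.round(s.fun,1).reshape(-1,2))
for T in(("lid_handle",(-.01,0,.113)),):
    r=R.from_euler('z',s.x[2]).as_matrix(); print(proj(C,r@np.array(T[1])+[s.x[0],s.x[1],0])*1-[300,115])
E
```

```text
clock: 0.6
position: [0.2262, 0.38, 0.261]
ee_rot: [0.584, 0.399, -0.399, -0.584]
ft_force: [0.3, 1.1, 0.2]
grip_width: 0.143
clock: 1.1
position: [0.3303, 0.2232, 0.2469]
ee_rot: [0.586, 0.397, -0.397, -0.585]
ft_force: [-0.3, 1.2, 0.1]
grip_width: -0.001
clock: 1.6
position: [0.433, 0.066, 0.233]
ee_rot: [0.547, 0.449, -0.45, -0.545]
ft_force: [-0.2, 1.1, -0.4]
grip_width: -0.003
[ 0.56853398 -0.0841829  -0.18616084] [[-1.  -0.5]
 [ 1.   0.2]
 [ 0.2  0.1]
 [-0.2  0.3]
 [ 0.1  0.2]
 [-0.1 -0.1]
 [ 0.  -0.2]]
[59.98209522 61.08397401]
```

```bash
python3 -m pendant '{"offset":[[-0.2,0.02,-0.2],[-0.42,0.04,-0.42],[-0.625,0.065,-0.625],[-0.625,0.065,-0.625]],"turn":[[0,0,0],[0,0,0],[0,0,0],[0,0,0]]}' 
python3 - <<'E'
from h import *
C=cam("wrist"); a,d=manip.camera("wrist"); np.savez("w1.npz",a=a,d=d)
case=np.array([.5685,-.0842,0]); r=R.from_euler('z',-.186)
for y in(.046,0,-.046): print(proj(C,case+r.apply([-.085,y,.098])))
print(r.inv().apply(pose()[0]-case), (r.inv()*pose()[1]).as_matrix().round(3))
save("w1",a,None,1.25)
E
```

```text
clock: 2.1
position: [0.5327, -0.083, 0.2191]
ee_rot: [0.548, 0.446, -0.45, -0.546]
ft_force: [-0.6, 0.9, 0.1]
grip_width: 0.0
[377.10304771 136.59070478]
[325.08542721 137.3047544 ]
[273.26320037 137.95160343]
[-0.0364691  -0.00325594  0.21926082] [[ 0.009 -0.001 -1.   ]
 [ 1.    -0.004  0.009]
 [-0.004 -1.     0.001]]
```

View pics/w1.png

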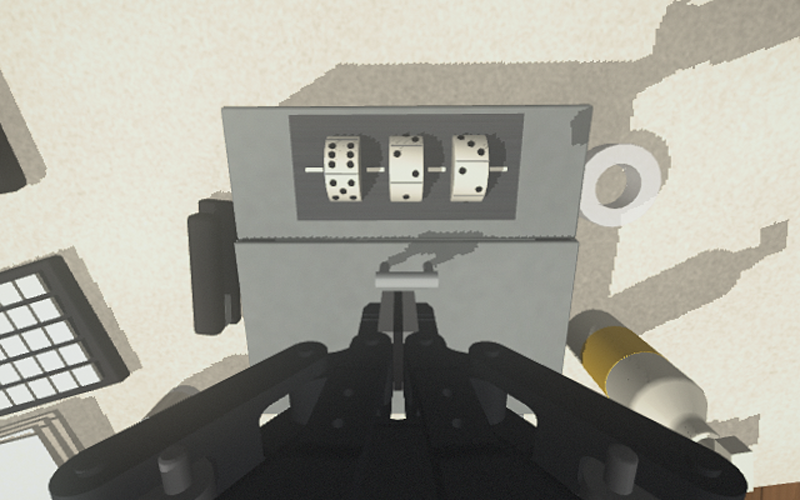

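```bash
python3 - <<'E'
from h import *
a=np.load("w1.npz")['a']; save("w1c",a,(240,90,410,178),4.5)
C=cam("wrist"); case=np.array([.5685,-.0842,0]); r=R.from_euler('z',-.186)
for y in(.046,0,-.046):
  for th in(-60,-40,-20,0,20,40,60):
    p=proj(C,case+r.apply([-.085+.026*np.sin(np.radians(th)),y,.072+.026*np.cos(np.radians(th))])); print(th,((p-[240,90]+.5)*4.5).round(0),end=' ')
  print()
E
```

```text
-60 [600.  99.] -40 [605. 130.] -20 [608. 171.] 0 [607. 218.] 20 [604. 263.] 40 [598. 299.] 60 [592. 322.] 
-60 [372. 102.] -40 [373. 133.] -20 [373. 174.] 0 [374. 221.] 20 [374. 265.] 40 [374. 301.] 60 [374. 324.] 
-60 [145. 105.] -40 [141. 135.] -20 [140. 177.] 0 [141. 223.] 20 [145. 268.] 40 [150. 303.] 60 [157. 326.]
```

View pics/w1c.png

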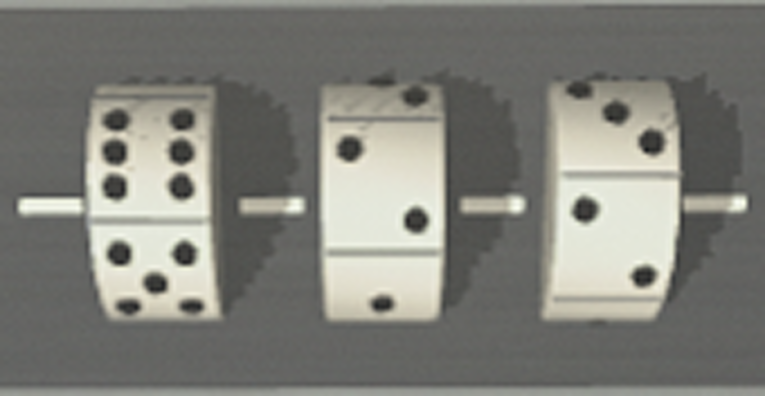

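```bash
cat >> h.py <<'E'
def st():
    case=np.array([.5685,-.0842,0]); r=R.from_euler('z',-.186); o=manip.get_obs()
    print("case xyz mm",(r.inv().apply(pose()[0]-case)*1e3).round(2),"F",r.inv().apply(o["ft_force"]).round(1),"rot",((r.inv()*pose()[1])*R.from_matrix([[0,0,-1],[1,0,0],[0,-1,0]]).inv()).as_rotvec().round(4),o["clock"])
E
python3 -m pendant '{"offset":[[0.1,0.2,0.1],[0.2,0.4,0.2],[0.2525,0.555,0.305],[0.2525,0.555,0.305],[0.2525,0.555,0.305]],"turn":[[0,0,0],[0,0,0],[0,0,0],[0,0,0],[0,0,0]]}'; python3 -c "from h import *; st()"
```

```text
clock: 2.78
position: [0.4827, -0.0186, 0.1092]
ee_rot: [0.547, 0.448, -0.45, -0.545]
ft_force: [0.3, -0.2, 0.6]
grip_width: -0.004
case xyz mm [-96.49  48.62 109.2 ] F [ 0.4 -0.1  0.6] rot [-0.0034 -0.0002 -0.0076] 2.775
```

```bash
python3 -m pendant '{"offset":[[-0.005,0.05,0],[-0.005,0.0785,0],[-0.005,0.0785,0],[-0.005,0.0785,-0.03],[-0.005,0.0785,-0.06],[-0.005,0.0785,-0.09],[-0.005,0.0785,-0.09]],"turn":[[0,0,0],[0,0,0],[0,0,0],[0,0,0],[0,0,0],[0,0,0],[0,0,0]]}'; python3 -c "from h import *; st()"
```

```text
clock: 3.65
position: [0.5009, -0.0232, 0.0936]
ee_rot: [0.547, 0.449, -0.45, -0.545]
ft_force: [2.5, 2.8, 4.6]
grip_width: 0.001
case xyz mm [-77.7   47.43  93.64] F [1.9 3.2 4.6] rot [-0.0036 -0.0011 -0.0078] 3.65
```

```bash
python3 -m pendant '{"offset":[[0,-0.07,0],[0,-0.07,0.095],[0,-0.07,0.095],[0,0,0.095],[0,0,0.095],[0,0,0.065],[0,0,0.035],[0,0,0],[0,0,0],[0,-0.1,0]],"turn":[[0,0,0],[0,0,0],[0,0,0],[0,0,0],[0,0,0],[0,0,0],[0,0,0],[0,0,0],[0,0,0],[0,0,0]]}'; python3 -m pendant '{"offset":[[-0.1,-0.2,-0.1],[-0.2,-0.4,-0.205],[-0.25,-0.53,-0.205],[-0.25,-0.53,-0.205]],"turn":[[0,0,0],[0,0,0],[0,0,0],[0,0,0]]}';  cat > look.py <<'E'
import sys
from h import *
C=cam("wrist"); a,d=manip.camera("wrist"); st()
case=np.array([.5685,-.0842,0])+R.from_euler('z',-.186).apply([-.0026,.0016,0]); r=R.from_euler('z',-.186)
c=proj(C,case+r.apply([-.085,0,.098])); x0,y0=int(c[0])-85,int(c[1])-44
save(sys.argv[1],a,(x0,y0,x0+170,y0+88),4.5)
for y in(.046,0,-.046):
  for th in(-60,-50,-40,-30,-20,-10,0,10,20,30,40,50,60):
    p=proj(C,case+r.apply([-.085+.026*np.sin(np.radians(th)),y,.072+.026*np.cos(np.radians(th))])); print(th,int((p[1]-y0+.5)*4.5),end='; ')
  print()
E
python3 look.py w2
```

```text
clock: 4.9
position: [0.4998, -0.0237, 0.1126]
ee_rot: [0.547, 0.447, -0.451, -0.545]
ft_force: [0.9, 0.3, 0.5]
grip_width: 0.002
clock: 5.4
position: [0.5311, -0.0818, 0.2201]
ee_rot: [0.548, 0.447, -0.45, -0.545]
ft_force: [-0.7, 0.1, -0.7]
grip_width: 0.001
case xyz mm [-38.04  -3.58 218.69] F [-0.2  0.1 -0.3] rot [-0.0059  0.0013 -0.0091] 5.45
-60 79; -50 92; -40 109; -30 128; -20 150; -10 173; 0 197; 10 220; 20 242; 30 261; 40 278; 50 292; 60 301; 
-60 82; -50 95; -40 112; -30 132; -20 153; -10 177; 0 200; 10 223; 20 245; 30 264; 40 281; 50 294; 60 304; 
-60 84; -50 98; -40 115; -30 134; -20 156; -10 179; 0 203; 10 226; 20 247; 30 267; 40 283; 50 297; 60 306;
```

View pics/w2.png

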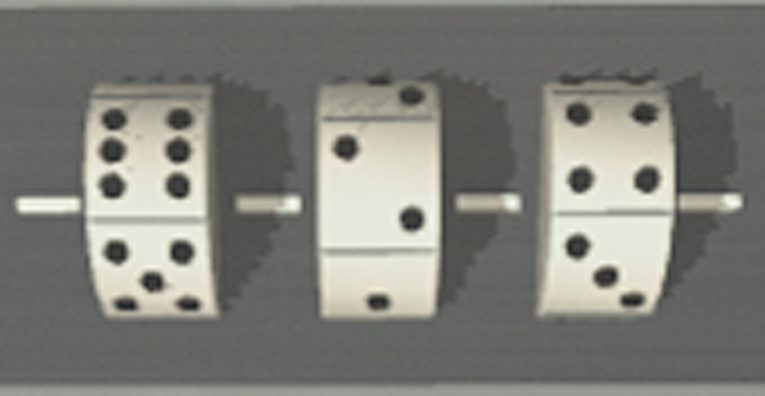

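```bash
python3 -m pendant '{"offset":[[0.1,0.2,0.1],[0.2,0.4,0.2],[0.255,0.55,0.278],[0.255,0.55,0.278],[0.255,0.55,0.278]],"turn":[[0,0,0],[0,0,0],[0,0,0],[0,0,0],[0,0,0]]}'; python3 -c "from h import *; st()"
```

```text
clock: 6.08
position: [0.4862, -0.021, 0.1092]
ee_rot: [0.548, 0.447, -0.451, -0.545]
ft_force: [0.1, -1.0, 0.6]
grip_width: 0.002
case xyz mm [-92.55  46.92 109.15] F [ 0.3 -0.9  0.6] rot [-0.0061  0.0005 -0.0094] 6.075
```

```bash
python3 -m pendant '{"offset":[[0,0.0785,0],[0,0.0785,0],[0,0.0785,-0.03],[0,0.0785,-0.061],[0,0.0785,-0.061],[0,-0.02,-0.061],[-0.23,-0.02,-0.0125],[-0.23,0,-0.0125],[-0.23,0.0785,-0.0125],[-0.23,0.0785,-0.0125],[-0.23,0.0785,-0.036],[-0.23,0.0785,-0.036]],"turn":[[0,0,0],[0,0,0],[0,0,0],[0,0,0],[0,0,0],[0,0,0],[0,0,0],[0,0,0],[0,0,0],[0,0,0],[0,0,0],[0,0,0]]}'; python3 -c "from h import *; st()"
```

```text
clock: 7.58
position: [0.485, -0.0676, 0.0939]
ee_rot: [0.548, 0.447, -0.451, -0.545]
ft_force: [0.6, -2.9, 4.3]
grip_width: -0.003
case xyz mm [-85.13   0.84  93.94] F [ 1.2 -2.8  4.3] rot [-0.0065 -0.0001 -0.0092] 7.575
```

```bash
python3 -m pendant '{"offset":[[0,-0.09,0],[-0.226,-0.09,-0.03],[-0.226,-0.07,-0.03],[-0.226,0.003,-0.03],[-0.226,0.003,-0.03],[-0.226,0.003,0],[-0.226,0.003,0.03],[-0.226,0.003,0.055],[-0.226,0.003,0.055],[-0.226,-0.09,0.055],[-0.1,-0.35,-0.12],[0,-0.62,-0.24]],"turn":[[0,0,0],[0,0,0],[0,0,0],[0,0,0],[0,0,0],[0,0,0],[0,0,0],[0,0,0],[0,0,0],[0,0,0],[0,0,0],[0,0,0]]}'; python3 -m pendant '{"offset":[[0,0,0],[0,0,0]],"turn":[[0,0,0],[0,0,0]]}'; python3 look.py w3
```

```text
clock: 9.07
position: [0.53, -0.0766, 0.2145]
ee_rot: [0.547, 0.447, -0.451, -0.545]
ft_force: [0.9, -0.5, -0.4]
grip_width: 0.0
clock: 9.32
position: [0.5294, -0.0767, 0.2137]
ee_rot: [0.547, 0.446, -0.452, -0.546]
ft_force: [-1.1, -0.1, -0.3]
grip_width: 0.001
case xyz mm [-4.0270e+01 -1.6000e-01  2.1323e+02] F [-0.1 -0.3 -0.2] rot [-0.0074  0.004  -0.0096] 9.375
-60 77; -50 91; -40 108; -30 128; -20 151; -10 174; 0 198; 10 222; 20 244; 30 264; 40 280; 50 294; 60 304; 
-60 80; -50 94; -40 111; -30 131; -20 153; -10 177; 0 201; 10 224; 20 246; 30 266; 40 283; 50 296; 60 306; 
-60 82; -50 96; -40 113; -30 133; -20 156; -10 179; 0 203; 10 227; 20 248; 30 268; 40 285; 50 298; 60 308;
```

View pics/w3.png

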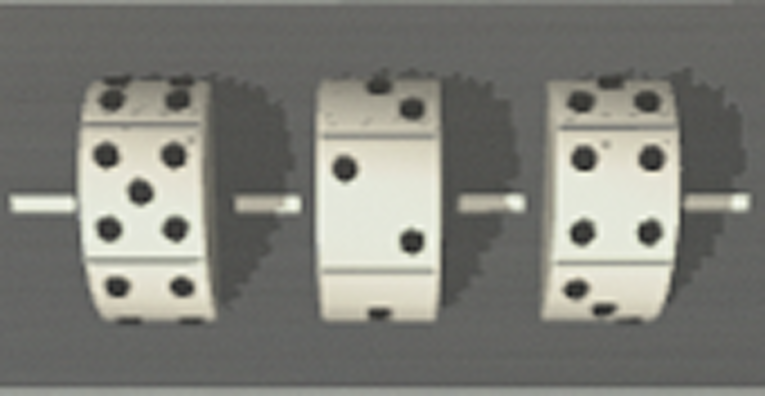

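```bash
python3 -m pendant '{"offset":[[0.08,0.2,0.08],[0.16,0.4,0.16],[0.236,0.525,0.244],[0.236,0.525,0.244],[0.236,0.525,0.244]],"turn":[[0,0,0],[0,0,0],[0,0,0],[0,0,0],[0,0,0]]}'; python3 -c "from h import *; st()"
```

```text
clock: 10.0
position: [0.4898, -0.0226, 0.1084]
ee_rot: [0.547, 0.446, -0.451, -0.546]
ft_force: [0.5, -0.6, 0.1]
grip_width: -0.001
case xyz mm [-88.71  45.95 108.43] F [ 0.6 -0.5  0.1] rot [-0.0075  0.0037 -0.0104] 10.0
```

```bash
python3 -m pendant '{"offset":[[0,0.075,0],[0,0.075,0],[0,0.075,-0.008],[0,0.075,-0.008],[0,-0.03,-0.008],[-0.23,-0.03,0],[-0.46,-0.03,0],[-0.46,0,0],[-0.46,0.075,0],[-0.46,0.075,0],[-0.46,0.075,-0.0115],[-0.46,0.075,-0.0115]],"turn":[[0,0,0],[0,0,0],[0,0,0],[0,0,0],[0,0,0],[0,0,0],[0,0,0],[0,0,0],[0,0,0],[0,0,0],[0,0,0],[0,0,0]]}'; python3 -c "from h import *; st()"; python3 -m pendant '{"offset":[[0,-0.1,0],[0.1,-0.3,-0.12],[0.236,-0.62,-0.24],[0.236,-0.62,-0.24],[0.236,-0.62,-0.24]],"turn":[[0,0,0],[0,0,0],[0,0,0],[0,0,0],[0,0,0]]}'; python3 look.py w4; 
```

```text
clock: 11.5
position: [0.4745, -0.1131, 0.0944]
ee_rot: [0.547, 0.446, -0.452, -0.546]
ft_force: [0.4, -1.4, 3.4]
grip_width: -0.001
case xyz mm [-87.   -45.78  94.36] F [ 0.7 -1.3  3.4] rot [-0.0075  0.0032 -0.0097] 11.5
clock: 12.12
position: [0.5314, -0.0747, 0.2177]
ee_rot: [0.547, 0.446, -0.452, -0.545]
ft_force: [-0.2, -0.5, -0.9]
grip_width: 0.003
case xyz mm [-38.89   1.73 216.79] F [-0.7  0.6 -0.6] rot [-0.0077  0.0047 -0.0097] 12.175
-60 82; -50 96; -40 113; -30 133; -20 155; -10 178; 0 202; 10 225; 20 247; 30 266; 40 283; 50 297; 60 306; 
-60 85; -50 99; -40 115; -30 135; -20 157; -10 181; 0 204; 10 227; 20 249; 30 269; 40 285; 50 299; 60 308; 
-60 87; -50 101; -40 118; -30 137; -20 159; -10 183; 0 206; 10 229; 20 251; 30 271; 40 287; 50 301; 60 310;
```

View pics/w4.png

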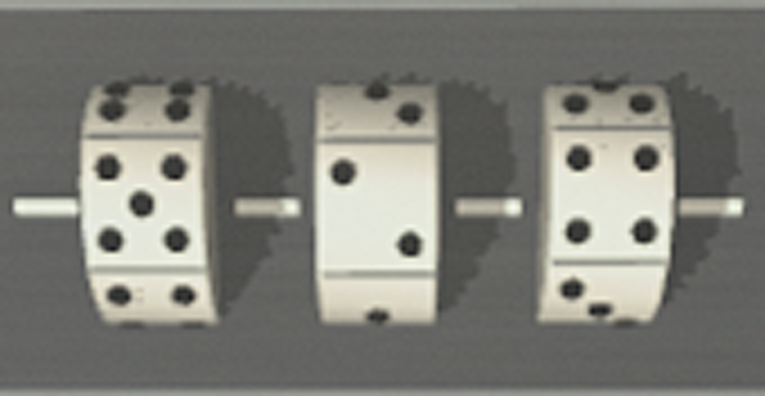

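```bash
python3 -m pendant '{"offset":[[0.08,0.2,0.08],[0.16,0.4,0.16],[0.232,0.544,0.2525],[0.232,0.544,0.2525],[0.232,0.544,0.2525]],"turn":[[0,0,0],[0,0,0],[0,0,0],[0,0,0],[0,0,0]]}'; python3 -m pendant '{"offset":[[0,0.074,0],[0,0.074,0],[0,0.074,0],[0,0.074,-0.008],[0,0.074,-0.016],[0,0.074,-0.016],[0,0.074,-0.016]],"turn":[[0,0,0],[0,0,0],[0,0,0],[0,0,0],[0,0,0],[0,0,0],[0,0,0]]}'; python3 -c "from h import *; st()"; python3 -m pendant '{"offset":[[0,-0.1,0],[-0.1,-0.3,-0.12],[-0.23,-0.62,-0.24],[-0.23,-0.62,-0.24],[-0.23,-0.62,-0.24]],"turn":[[0,0,0],[0,0,0],[0,0,0],[0,0,0],[0,0,0]]}'; python3 look.py w5; 
```

```text
clock: 12.8
position: [0.4894, -0.0216, 0.108]
ee_rot: [0.547, 0.445, -0.452, -0.546]
ft_force: [-0.4, 0.2, 0.6]
grip_width: 0.003
clock: 13.68
position: [0.4926, -0.0224, 0.0933]
ee_rot: [0.547, 0.445, -0.452, -0.546]
ft_force: [0.4, -0.1, 4.7]
grip_width: -0.005
case xyz mm [-85.98  46.7   93.28] F [ 0.5 -0.   4.7] rot [-0.008   0.0042 -0.0107] 13.675
clock: 14.3
position: [0.5312, -0.0761, 0.217]
ee_rot: [0.547, 0.445, -0.452, -0.546]
ft_force: [-0.0, 0.7, -0.1]
grip_width: -0.003
case xyz mm [-38.81   1.6  216.13] F [-0.3 -0.  -0.9] rot [-0.0082  0.006  -0.0103] 14.35
-60 78; -50 91; -40 108; -30 128; -20 150; -10 173; 0 197; 10 220; 20 242; 30 262; 40 279; 50 292; 60 302; 
-60 81; -50 94; -40 111; -30 131; -20 153; -10 177; 0 200; 10 223; 20 245; 30 265; 40 282; 50 295; 60 305; 
-60 84; -50 97; -40 114; -30 134; -20 156; -10 179; 0 203; 10 226; 20 248; 30 267; 40 284; 50 297; 60 307;
```

View pics/w5.png

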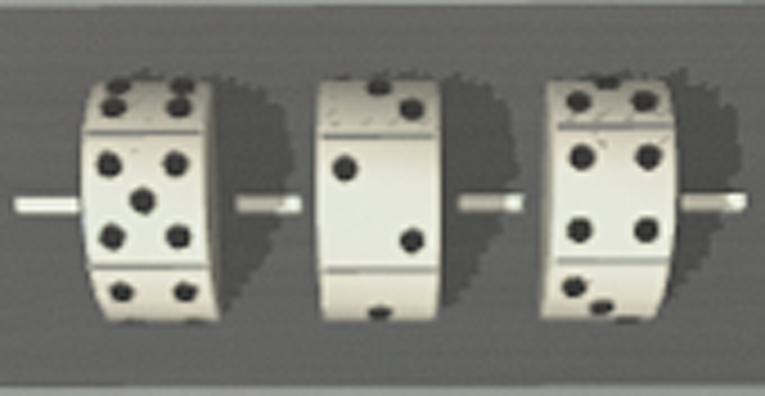

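```bash
python3 -m pendant '{"offset":[[0.08,0.2,0.08],[0.16,0.4,0.16],[0.232,0.541,0.2525],[0.232,0.541,0.2525],[0.232,0.541,0.2525]],"turn":[[0,0,0],[0,0,0],[0,0,0],[0,0,0],[0,0,0]]}';python3 -c "from h import *; st()"; python3 -m pendant '{"offset":[[0,0.074,0],[0,0.074,0],[0,0.074,0],[0,0.074,-0.01],[0,0.074,-0.0225],[0,0.074,-0.0225],[0,0.074,-0.0225]],"turn":[[0,0,0],[0,0,0],[0,0,0],[0,0,0],[0,0,0],[0,0,0],[0,0,0]]}'; python3 -c "from h import *; st()"; python3 -m pendant '{"offset":[[0,-0.1,0],[-0.1,-0.3,-0.12],[-0.23,-0.62,-0.24],[-0.23,-0.62,-0.24],[-0.23,-0.62,-0.24]],"turn":[[0,0,0],[0,0,0],[0,0,0],[0,0,0],[0,0,0]]}' 100 40; python3 look.py w6; 
```

```text
clock: 14.98
position: [0.4893, -0.0208, 0.1078]
ee_rot: [0.547, 0.445, -0.452, -0.546]
ft_force: [0.3, 0.4, 0.4]
grip_width: -0.001
case xyz mm [-89.54  47.64 107.82] F [0.3 0.5 0.4] rot [-0.0085  0.0063 -0.0098] 14.975
clock: 15.85
position: [0.494, -0.0219, 0.0932]
ee_rot: [0.547, 0.445, -0.452, -0.546]
ft_force: [0.8, 1.2, 4.6]
grip_width: -0.004
case xyz mm [-84.75  47.49  93.18] F [0.5 1.4 4.6] rot [-0.0085  0.0055 -0.0098] 15.85
clock: 16.48
position: [0.5327, -0.0757, 0.2168]
ee_rot: [0.547, 0.445, -0.452, -0.546]
ft_force: [-0.6, -0.7, -0.2]
grip_width: 0.998
case xyz mm [-37.45   2.33 215.94] F [ 0.9  0.1 -0.4] rot [-0.0088  0.0075 -0.0097] 16.525
-60 81; -50 94; -40 111; -30 131; -20 153; -10 177; 0 200; 10 224; 20 246; 30 265; 40 282; 50 296; 60 306; 
-60 84; -50 97; -40 114; -30 134; -20 156; -10 180; 0 203; 10 227; 20 248; 30 268; 40 285; 50 299; 60 308; 
-60 87; -50 100; -40 117; -30 137; -20 159; -10 182; 0 206; 10 229; 20 251; 30 271; 40 287; 50 301; 60 311;
```

View pics/w6.png

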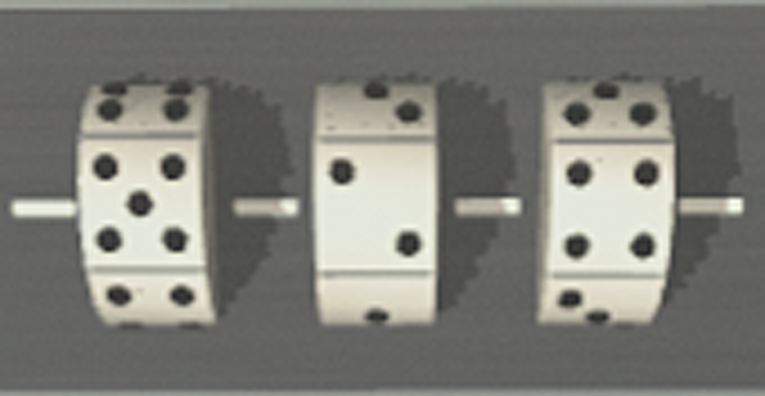

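```bash
python3 - <<'E'
from h import *
C=cam("wrist"); a,d=manip.camera("wrist"); case=np.array([.5685,-.0842,0]); r=R.from_euler('z',-.186)
P=np.array([[*r.inv().apply(at(C,(u,v),d)-case),u,v] for v in range(150,330) for u in range(200,440) if d[v,u]>0])
m=(P[:,2]>.1)&(P[:,2]<.135)&(abs(P[:,0]+.012)<.03)&(abs(P[:,1])<.04); Q=P[m]
print(len(Q),Q.min(0).round(4),Q.max(0).round(4),np.median(Q,0).round(4))
l=(abs(P[:,0]-.01)<.01)&(abs(P[:,1])<.1)&(P[:,2]<.1); print("lid z",np.median(P[l,2]),l.sum())
t=Q[Q[:,2]>Q[:,2].max()-.004]; print(t.mean(0).round(4))
st()
E
```

```text
758 [-1.780e-02 -2.250e-02  1.001e-01  2.920e+02  2.170e+02] [-5.600e-03  2.140e-02  1.244e-01  3.420e+02  2.340e+02] [-1.350e-02 -4.000e-04  1.217e-01  3.170e+02  2.270e+02]
lid z 0.08689877049218707 3252
[-1.180000e-02 -5.000000e-04  1.222000e-01  3.169446e+02  2.288853e+02]
case xyz mm [-37.72   2.57 215.62] F [-0.3  0.4 -0.8] rot [-0.009   0.0082 -0.0091] 16.575
```

```bash
python3 -m pendant '{"offset":[[-0.01,0.05,-0.128],[-0.01,0.2,-0.128],[-0.01,0.35,-0.128],[-0.01,0.5,-0.128],[-0.01,0.604,-0.128],[-0.01,0.604,-0.128],[-0.01,0.604,-0.128]],"turn":[[0,0,0],[0,0,0],[0,0,0],[0,0,0],[0,0,0],[0,0,0],[0,0,0]]}' 100 40;python3 -c "from h import *; st()"; python3 -m pendant '{"offset":[[0,0,0],[0,0,0],[0,0,0],[0,0,0],[0,0,0],[0,0,0]],"turn":[[0,0,0],[0,0,0],[0,0,0],[0,0,0],[0,0,0],[0,0,0]]}' 0 40;python3 -c "from h import *; st()"
```

```text
clock: 17.45
position: [0.5553, -0.0822, 0.0948]
ee_rot: [-0.546, -0.445, 0.453, 0.547]
ft_force: [0.9, -0.0, 0.8]
grip_width: 0.999
case xyz mm [-13.31  -0.49  94.84] F [0.9 0.1 0.8] rot [-0.009   0.0084 -0.0088] 17.45
clock: 18.2
position: [0.5556, -0.0821, 0.0955]
ee_rot: [-0.546, -0.445, 0.453, 0.546]
ft_force: [-2.1, 0.4, 6.2]
grip_width: 0.509
case xyz mm [-13.05  -0.36  95.5 ] F [-2.1  0.1  6.2] rot [-0.0085  0.0079 -0.0087] 18.2
```

```bash
python3 -m pendant '{"offset":[[0,-0.069,-0.0215],[0,-0.135,-0.0495],[0,-0.199,-0.0845],[0,-0.258,-0.125],[0,-0.313,-0.172],[0,-0.364,-0.224]],"turn":[[0,0,0],[0,0,0],[0,0,0],[0,0,0],[0,0,0],[0,0,0]]}';python3 -c "from h import *; st()"
```

```text
clock: 18.95
position: [0.6002, -0.0908, 0.1686]
ee_rot: [-0.546, -0.444, 0.453, 0.547]
ft_force: [-2.6, -1.3, -6.4]
grip_width: 0.504
case xyz mm [ 32.41  -0.61 168.63] F [-2.3 -1.7 -6.4] rot [-0.0089  0.0091 -0.0092] 18.95
```

```bash
python3 -m pendant '{"offset":[[0,-0.0445,-0.0565],[0,-0.0835,-0.1175],[0,-0.1165,-0.182],[0,-0.1425,-0.25],[0,-0.1615,-0.319],[0,-0.1735,-0.39],[0,-0.1785,-0.462],[0,-0.1785,-0.462]],"turn":[[0,0,0],[0,0,0],[0,0,0],[0,0,0],[0,0,0],[0,0,0],[0,0,0],[0,0,0]]}';python3 -c "from h import *; st()"
```

```text
clock: 19.95
position: [0.6929, -0.1089, 0.205]
ee_rot: [0.547, 0.445, -0.453, -0.546]
ft_force: [-0.1, -0.7, 4.2]
grip_width: 0.5
case xyz mm [126.86  -1.3  205.02] F [ 0.  -0.7  4.2] rot [-0.0093  0.0063 -0.009 ] 19.95
```

```bash
python3 -m pendant '{"offset":[[0,0,0],[0,0,0],[0,0,0],[0,0,0],[0,-0.15,0],[0,-0.4,0],[0,-0.7,0],[0,-0.7,0]],"turn":[[0,0,0],[0,0,0],[0,0,0],[0,0,0],[0,0,0],[0,0,0],[0,0,0],[0,0,0]]}' 100;python3 -c "from h import *; st()"; python3 -m pendant '{"offset":[[0,0,0.2],[0,0,0.45],[0,0,0.7],[0,0,0.85],[0,0,0.85]],"turn":[[0,0,0],[0,0,0],[0,0,0],[0,0,0],[0,0,0]]}'; python3 - <<'E'
from h import *
st(); C=cam("wrist"); a,d=manip.camera("wrist"); b,e=manip.camera("scene")
r=R.from_euler('z',-.186); case=np.array([.5685,-.0842,0])+r.apply([-.0026,.0016,0])
c=proj(C,case+r.apply([-.085,0,.098])); print(c); x0,y0=int(c[0])-60,int(c[1])-38
A=cv2.resize(a[max(y0,0):y0+76,x0:x0+120],None,fx=5,fy=5,interpolation=cv2.INTER_CUBIC)
B=cv2.resize(b[60:360,120:420],(400,400)); A=cv2.copyMakeBorder(A,0,max(0,400-len(A)),0,0,0)[:400]
B=cv2.resize(b,(560,350))
A=A[:380]; o=np.zeros((600,800,3),np.uint8); o[:350,:560]=B; A=cv2.resize(A,(380,int(380*A.shape[0]/A.shape[1]))); A=A[:250]; o[350:350+len(A),:380]=A; W=cv2.resize(a,(400,250)); o[350:,400:]=W
save("fin",o)
# lid plane from scene depth
Cs=cam("scene"); P=np.array([r.inv().apply(at(Cs,(u,v),e)-case) for v in range(60,330,2) for u in range(150,420,2) if e[v,u]>0])
m=(P[:,2]>.12)&(P[:,2]<.25)&(abs(P[:,1])<.13)&(abs(P[:,1])>.05)&(P[:,0]>.02)&(P[:,0]<.2); Q=P[m]
f=np.polyfit(Q[:,2],Q[:,0],1); print(len(Q),"lid angle",np.arctan2(1,-(-f[0])) ,f, Q.max(0))
E
```

```text
clock: 20.95
position: [0.6951, -0.1087, 0.3506]
ee_rot: [0.549, 0.447, -0.451, -0.544]
ft_force: [-0.2, -1.1, -0.1]
grip_width: 1.0
case xyz mm [128.96  -0.63 350.58] F [-0.  -1.1 -0.1] rot [-0.0093 -0.0017 -0.0089] 20.95
clock: 21.58
position: [0.527, -0.0752, 0.3505]
ee_rot: [0.548, 0.448, -0.451, -0.544]
ft_force: [1.0, 0.1, 0.2]
grip_width: 0.995
case xyz mm [-42.46   1.18 350.48] F [1.  0.2 0.2] rot [-0.0064 -0.0019 -0.0075] 21.575
[319.83118978 132.60606948]
607 lid angle 1.879636162059926 [-0.31904877  0.16301337] [0.12599755 0.12971889 0.23836776]
```

View pics/fin.png

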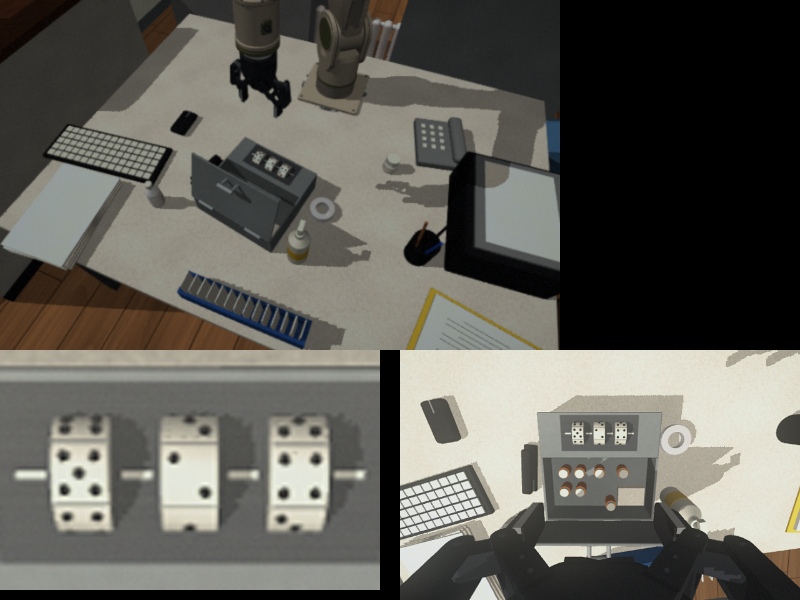

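```bash
python3 -c "
from h import *
print(manip.hand_in()); st()"
```

```text
the job is handed in; nothing more can be done
None
the job is handed in; nothing more can be done
```

The case is open: I set the thumbwheels to 4-2-5 first, then lifted the lid by its handle and left it standing open. I handed the job in at about 21.7 s of the 59 s allowed; hand-in gives no verdict.

- **Code:** in the last close wrist view, before I lifted the lid, each digit was within about 2° of the white marks. The final view shows 4-2-5 still set after the lid was opened.
- **Lid:** a plane fitted to the scene camera's depth puts it at about 1.26 rad, against the 0.95 needed. My script printed 1.88, which is this angle with the wrong sign on the slope. The gripper path, planned to 1.3 rad, agrees with 1.26.
- **Other things on the desk:** none looked moved by eye in the final picture; I did not measure their positions again. The arm ended clear of everything, with wrist force readings within noise (about 1 N).
- **Corrections on the way:** short drags on the left wheel turned it less than commanded, so it needed three small corrections after the main strokes. The right wheel needed one. The wrist camera put the case about 3 mm from where the top camera had it, within roughly what the calibration allows; I used the wrist figure for the wheels.

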